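# Drive the worn bush out of a torque rod eye

### The arm

A 6-joint arm with a two-finger parallel gripper is mounted at the origin on the work surface. World frame = base frame: x ahead of the robot, y to its left, z up, the work surface at z = 0. Lengths are in mm, angles in rad, forces in N, time in s.
With the tool pointing down it reaches from about 350 to 925 mm from the base axis. Payload 6.4 kg.
Tool frame: the origin (TCP) lies midway between the tips of the shut fingers; the grasp point (between the pads) lies 19 mm behind it; z points along the fingers, y is the line along which they close (so a half turn about z gives the same grasp; the last joint's range is limited). The gripper opens to 85 mm and grips with 20 to 120 N. Pads are 22 mm wide; open, the fingers measure 114 mm over their backs; the gripper's body (76 mm by 85 mm) begins 54 mm behind the grasp point. The pads swing forward as they close: fully open they stand 13 mm farther back than shut.
Start: joints at [1.083, 0.245, 1.558, -0, 1.339, -0.174], TCP at [200.636, 618.271, 231.29] pointing down, gripper open.
Joint ranges: [-3.13, 3.13], [-1.02, 2.26], [0.13, 2.54], [-0.95, 4.09], [0.21, 2.88], [-2.74, 2.74]. Speed limits (rad/s): [2.57, 2.57, 3.14, 3.14, 3.14, 3.14].

### API

Orientations are given as a unit quaternion [w, x, y, z].
In Python, from workcell import robot gives the robot as it stands. The module is installed in compiled form; this text tells all that it offers.
- The arm moves only by the tool jog_arm, never from a script. Its argument "commands" is a list of rows, each an object with "translation": the shift along the world's x, y, z in cm, a list of three; "angular": the turn, a rotation vector about the world's x, y, z in degrees, a list of three. A call has 1 to 10 rows; each row shifts and turns the commanded pose from where the row before left it; what a row does not reach is not made up. A row lasts 1/12 s, in which the tool goes at most 41.7 mm and 7.16 degrees, less where a joint would pass 70% of its speed; a pose out of reach is approached as far as the arm can. A call with a gripper value outside its range is refused whole. "claw" is the finger opening in cm, from 0 to 8.54, set as the call begins (left out, the last holds). The fingers move at their own pace and stop on an object; the grip force is fixed at half the most. Time passes only in rows, so rows that do not move let the fingers close. It gives the time, the measured TCP pose, the force, the opening and the grip force at its end, in the units of the state.
- robot.sense(): the state, without advancing time (a new reading comes with each control period).
- robot.get_image(name): name is "scene" or "top" or "wrist"; returns a dict with "img" (480x640x3 uint8, red, green, blue), "K" (3x3 intrinsics, pixels), "xyz" and "attitude" of the camera in the world. Camera axes: x right, y up, looking along -z (the intrinsics and any distortion apply to the point x, -y, -z); pixel columns grow to the right and rows downward; lengths in mm; the calibration is good to about 2 mm. A picture is of the moment at which its call begins. There is no depth.
- robot.close_job(): hands the job in; it is judged then, once.
Trained networks look in a picture, given as the dict that the camera call returned (one of the last four; its "shot" number tells which), for a name from the list of things; names that differ only in an ending like _2 or _b are one class to them, and where a whole thing is asked for, a point or a joint stands for the part that bears it (a point fixed in the world has none). Each returns a list of dicts, best first, with "p" (0 to 1); they miss things now and then, are a little off and sometimes report something else, mostly with a low value. They report only what shows in the picture. A call takes as long as a camera call.
- robot.outline_of(thing, picture): "pixels" (480x640 bool, what is visible of it) and "box" ([left, top, right, bottom] in pixels, round what is visible of it).
The state is a dict: "time": time; "joints": joint angles; "qd": joint speeds; "tau": joint torques, N m; "tool_pos": TCP position; "orientation": TCP orientation; "contact_force": force on the tool from outside, world axes, zero at the start; "ft_torque": the same for the moment, N m; "grip_width": opening from 0.0 (shut) to 1.0 (fully open); "finger_force": force on a finger pad.
Only numpy, scipy, OpenCV 4.12 (cv2) and the standard library are available. Lean on these libraries where they do the work, as an engineer would, in place of code of your own. Each camera call takes 0.05 s, during which the arm holds its last target. There are 200 camera calls.

### The job

Drive the worn bush out of the rod's eye with the drift, pushing from the upper mouth so that the bush drops into the tray. Stand the drift back in its stand, then pick the bush out of the tray and put it in the scrap bin. Leave the new bush, the oil bottle and the robot block where they are.

Things in the scene. Friction and masses are not known exactly. Their poses are not given: they have to be found in the camera images.
- old_bush: worn bronze bush tight in the rod's eye: sleeve, outside diameter 34, hole 18, length 64, 0.3 kg. Origin at its middle, z along its axis, at first up the leaning bore, upper end 4 below the mouth. A steady push of 8 to 20 N moves it; it is gripped till it leaves the lower end, then drops about 25 and comes to rest lying in the tray, mostly by the lip at the low corner on the robot's side
- eye_mouth (a point): centre of the upper mouth of the eye (outside diameter 70, 60 long, bore 36) at the rod's end. The bore leans 35 degrees from vertical: z points up out of the mouth, leaning towards the robot's side; y points level along the rod to the vice; x is square to both. Inside on the +x side a strip of the tight fit leaves 15 from the axis once the bush is gone
- eye_exit (a point): centre of the eye's lower mouth, 60 down the bore from the upper mouth, same axes, about 120 above the bench
- drift: aluminium drift: a plain round rod, diameter 24, length 170, chamfered nose at the bottom, fine knurled rings from 95 to 150 above the nose, 0.21 kg. Origin at the centre of the nose's end face, z along the rod to its other end. At the start it stands upright, nose down, in its stand and reaches 105 above the stand's top
- drift_nose (a point): centre of the drift's nose end face (bottom end)
- stand_hole (a point): centre of the mouth of the drift's hole in a wooden stand 100 x 100 x 75 high, fixed to the bench; hole diameter 32, 65 deep, so the nose rests 10 above the bench. Three short punches stand 18 out of the stand near its corners
- tray: shallow aluminium tray 190 x 260 under the eye, fixed, with a lip 7 above its floor. Origin on the bench straight below the middle of the eye, x and y as the vice stands (y along the rod to the vice). It covers x -65 to 125 and y -194 to 64; its +y side is propped on a batten so that it slopes 9 degrees down to -y; floor 34 above the bench at y 0
- tray_low (a point): point on the tray's floor by the middle of its low side, 17 inside the lip, about 6 above the bench; same axes as the tray
- scrap_bin: square open black plastic bin 150 x 150 x 75 high, walls 4, fixed to the bench. Origin at the centre of its underside
- new_bush: the new bush, same size as the worn one, standing upright on the bench on the robot's side of the work; origin at its middle. To be left alone
- oil: white plastic oil bottle, diameter 54, 130 high, standing left of the robot's front; origin under it. To be left alone
- robot_block: dark plastic robot building block, 45 cube, on the bench beyond the tray and bin; origin under it. To be left alone
- vice: blue bench vice, fixed, clamping a dark steel torque rod (diameter 32, level, centre 145 above the bench) whose eye stands free. Origin on the bench straight below the eye's middle, y along the rod to the vice, z up. Vice: y 140 to 240, x -110 to 210, 167 high; the rod's fork end reaches y 375

How it is judged:
By the outcome, as a careful person would: the job done as asked, in the order asked, and still so for the second after the job is handed in, with the robot touching nothing.
It also fails if it takes over 67 s, if anything falls off the work surface, if the arm or the gripper's body presses on something with over 40 N, if the wrist force passes 120 N, or if a joint passes its speed limit or range.

## Working session

There is one attempt and no reset: what is moved stays moved. The work goes in short steps, Python scripts to look and compute and a tool call to move; the robot and the scene stay as the last step left them, time stands still between calls to the robot, and variables do not carry over. Pictures are saved under pics/ and viewed, at most 10 in all, crops included, and the job is handed in when it is done.

Besides the shell and the picture viewer there is one more tool, called after ">>>" as name(argument=value, ...), one argument or row to a line, values as JSON. jog_arm: Moves the arm, as the interface text tells. Its arguments: {"type":"object","properties":{"commands":{"type":"array","items":{"type":"object","properties":{"translation":{"type":"array","items":{"type":"number"}},"angular":{"type":"array","items":{"type":"number"}}}}},"claw":{"type":"number"}},"required":["commands"]}

```bash
mkdir -p pics
cat > h.py <<'E'
import numpy as np, cv2
from scipy.spatial.transform import Rotation as R
from workcell import robot
def rot(q): return R.from_quat([q[1],q[2],q[3],q[0]]).as_matrix()
def att(im):
    a=np.array(im["attitude"],float); return rot(a) if a.size==4 else a.reshape(3,3)
def proj(im,P):
    c=(np.atleast_2d(P)-np.array(im["xyz"]))@att(im); K=np.array(im["K"])
    p=np.c_[c[:,0],-c[:,1],-c[:,2]]@K.T; return p[:,:2]/p[:,2:]
def ray(im,uv):
    d=np.linalg.inv(np.array(im["K"]))@[uv[0],uv[1],1]; d=att(im)@[d[0],-d[1],-d[2]]
    return np.array(im["xyz"],float),d/np.linalg.norm(d)
def onz(im,uv,z):
    o,d=ray(im,uv); return o+d*(z-o[2])/d[2]
def save(im,n): cv2.imwrite("pics/"+n+".png",im["img"][:,:,::-1])
E
python3 - <<'E'
from h import *
np.set_printoptions(precision=1,suppress=True)
s=robot.sense(); print(s)
ims={}
for n in ["scene","top"]:
    im=robot.get_image(n); save(im,n+"0"); print(n,{k:v for k,v in im.items() if k!="img"})
    for t in ["old_bush","drift","tray","scrap_bin","new_bush","oil","robot_block","vice","eye_mouth","stand_hole"]:
        try:
            for r in robot.outline_of(t,im)[:2]:
                ys,xs=np.nonzero(r["pixels"]); print(t,round(r["p"],2),np.array(r["box"]),xs.mean().round(1),ys.mean().round(1),len(xs))
        except Exception as e: print(t,e)
E
```

```text
{'time': 0.0, 'joints': array([ 1.1,  0.2,  1.6, -0. ,  1.3, -0.2]), 'qd': array([ 0., -0.,  0., -0., -0., -0.]), 'tau': array([ -0. , -43. , -32.6,  -0. ,   0. ,   0. ]), 'tool_pos': array([200.3, 617.8, 230.2]), 'orientation': array([-0. ,  0.2,  1. , -0. ]), 'contact_force': array([-0.3, -0.6,  0.7]), 'ft_torque': array([ 0., -0.,  0.]), 'finger_force': 0.0, 'grip_width': 0.9958858591976697}
scene {'K': array([[544.6,   0. , 316.8],
       [  0. , 544.6, 225.8],
       [  0. ,   0. ,   1. ]]), 'xyz': array([1238.8,  453.1,  878.8]), 'attitude': array([0.4, 0.2, 0.4, 0.8]), 'shot': 1}
old_bush 0.5 [170.  281.9 200.1 315.4] 183.9 296.3 749
drift 0.96 [224.6 132.  244.7 172.1] 233.3 152.9 428
tray 0.93 [231.9 238.5 379.1 333.9] 308.6 283.2 7789
tray 0.75 [321.1 220.4 542.4 393.3] 425.4 298.2 13061
scrap_bin 0.88 [128.  189.7 225.6 268.1] 175.5 228.8 4834
new_bush 0.89 [308.3 191.5 324.7 225.2] 317.5 208.4 357
oil 0.71 [460.1 214.6 492.6 264.5] 477.5 236.3 1010
oil 0.64 [229.3 237.7 379.1 331. ] 308.5 283.3 7743
robot_block 0.64 [169.  281.4 199.6 312.6] 184.0 296.0 733
vice 0.57 [321
[... 259 characters left out ...]
 array([ 282.6,    0.5, 1099.3]), 'attitude': array([-0.7, -0.1,  0.1,  0.7]), 'shot': 2}
old_bush 0.64 [271.  236.2 285.2 247.4] 276.6 239.6 190
old_bush 0.48 [251.6 194.1 363.9 276.4] 311.8 234.2 6992
drift 0.6 [456.8 282.5 487.1 303.3] 471.8 291.5 306
drift 0.35 [270.9 233.3 286.  245.6] 276.4 239.0 189
scrap_bin 0.65 [416.3 170.9 486.4 240.7] 449.1 206.2 4745
scrap_bin 0.32 [251.  194.4 366.1 275.1] 311.5 234.2 7255
new_bush 0.77 [351.3 306.8 370.4 324. ] 359.8 315.1 199
oil 0.61 [178.3 351.3 215.1 378.3] 195.7 365.6 703
robot_block 0.59 [366.8 147.6 388.4 177. ] 379.2 161.3 450
vice 0.68 [ 95.1 165.4 291.7 304.9] 197.3 242.3 8994
stand_hole 0.9 [427.2 273.7 488.6 322.7] 458.3 297.1 2133
```

View pics/scene0.png

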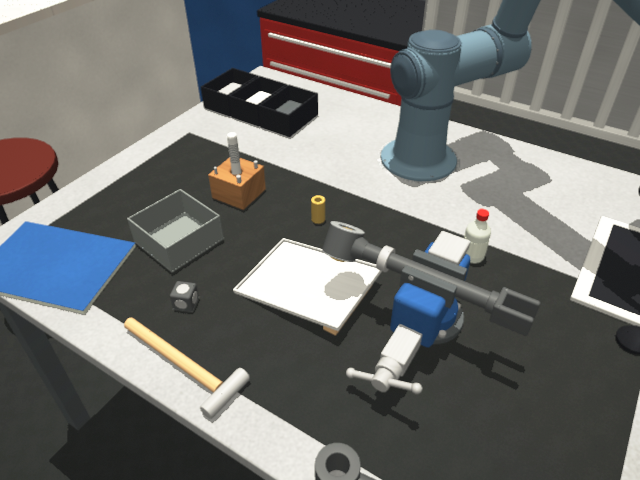

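View pics/top0.png

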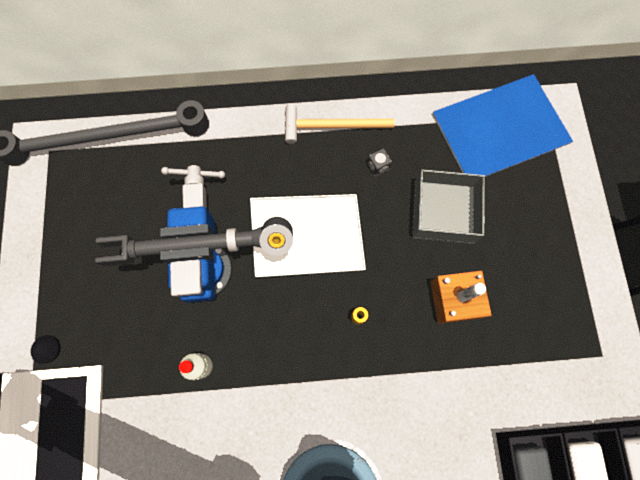

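The scene view shows the stand with drift (drift top 232,134; hole 237,175), the eye mouth (343,229), the tray and the bin (175,228). In the top view the eye with its bronze ring is at (277,240), the drift top at (481,289) and the bin at (450,206).

Run:
```python
from h import *
np.set_printoptions(precision=1,suppress=True)
a=robot.get_image("scene"); b=robot.get_image("top")
def tri(u,v):
    o1,d1=ray(a,u);o2,d2=ray(b,v)
    t=np.linalg.lstsq(np.c_[d1,-d2],o2-o1,rcond=None)[0]
    p,q=o1+d1*t[0],o2+d2*t[1]; return (p+q)/2,np.linalg.norm(p-q)
print("drift top",tri((232.5,134),(481,289)))
print("eye",tri((345,228),(276.6,240)), onz(b,(276.6,240),166), onz(b,(276.6,240),169))
print("stand top",onz(b,(461,297),75),[onz(b,p,75) for p in [(438,278),(485,271),(491,317),(442,322)]])
print("bin rim",[onz(b,p,75) for p in [(421,171),(484,173),(484,241),(414,237)]])
print("bin scene rim",[onz(a,p,75) for p in [(130,222),(180,192),(222,226)]])
print("tray",[onz(b,p,z) for p,z in [((250,195),48),((358,194),14),((365,269),14),((254,276),48)]])
print("newbush",onz(b,(360,315),64),"block",onz(b,(379,160),45),"oil",onz(b,(196,366),65))
print("rod",[onz(b,p,161) for p in [(277,240),(150,246)]], onz(b,(225,240),161))
print("top cam",rot(b["attitude"])[:,2])
```

```text
drift top (array([ 392.6, -332.8,  178.3]), np.float64(4.2450049736807935))
eye (array([531. ,  65.9, 165.3]), np.float64(1.7065578472631129)) [530.4  66.6 166. ] [529.6  66.4 169. ]
stand top [ 392.1 -325.3   75. ] [array([ 438.3, -280.8,   75. ]), array([ 445.5, -388.2,   75. ]), array([ 343.5, -383.8,   75. ]), array([ 341.5, -275.4,   75. ])]
bin rim [array([ 696., -278.,   75.]), array([ 679.1, -426.3,   75. ]), array([ 514.4, -397.9,   75. ]), array([ 536.5, -239.9,   75. ])]
bin scene rim [array([ 682.3, -405.8,   75. ]), array([ 540. , -386.8,   75. ]), array([ 582.2, -220.5,   75. ])]
tray [array([678.1, 132.1,  48. ]), array([ 672.2, -130.4,   14. ]), array([ 482.9, -127.7,   14. ]), array([480.9, 131.4,  48. ])]
newbush [371.9 -99.9  64. ] block [ 745.1 -187.1   45. ] oil [292.4 261.9  65. ]
rod [array([531.7,  66.1, 161. ]), array([539.9, 329.5, 161. ])] [540.3 174.1 161. ]
top cam [-0.3  0.   1. ]
```

>>> jog_arm(
  commands=[
    {"translation": [2.4, -3.0, 1.2]},
    {"translation": [2.4, -3.0, 1.2]},
    {"translation": [2.4, -3.0, 1.2]},
    {"translation": [2.4, -3.0, 1.2]},
    {"translation": [2.4, -3.0, 1.2]},
    {"translation": [2.4, -3.0, 1.2]},
    {"translation": [2.4, -3.0, 1.2]},
    {"translation": [2.4, -3.0, 1.2]},
    {"translation": [2.4, -3.0, 1.2]},
    {"translation": [2.4, -3.0, 1.2]},
  ],
)

```text
schema error: expected keys translation, angular
```

>>> jog_arm(
  commands=[
    {"translation": [0.4, -3.0, 0]},
    {"translation": [0.4, -3.0, 0]},
    {"translation": [0.4, -3.0, 0]},
    {"translation": [0.4, -3.0, 0]},
    {"translation": [0.4, -3.0, 0]},
    {"translation": [0.4, -3.0, 0]},
    {"translation": [0.4, -3.0, 0]},
    {"translation": [0.4, -3.0, 0]},
    {"translation": [0, 0, 0]},
    {"translation": [0, 0, 0]},
  ],
)

```text
schema error: expected keys translation, angular
```

Run:
```python
from h import *
np.set_printoptions(precision=3,suppress=True)
s=robot.sense(); print(s["tool_pos"],s["orientation"],s["joints"],s["time"],s["contact_force"])
T=rot(s["orientation"]); print(T)
w=robot.get_image("wrist"); save(w,"w1"); print({k:v for k,v in w.items() if k!="img"})
print(proj(w,[[528,66,169],[392,-333,180]]))
```

```text
[200.628 618.276 231.301] [-0.     0.156  0.988  0.   ] [ 1.083  0.245  1.558  0.     1.339 -0.174] 1.2 [-0.367 -0.451 -0.371]
[[-0.951  0.309 -0.   ]
 [ 0.309  0.951  0.   ]
 [ 0.     0.    -1.   ]]
{'K': array([[427.159,   0.   , 315.433],
       [  0.   , 427.159, 237.713],
       [  0.   ,   0.   ,   1.   ]]), 'xyz': array([131.992, 639.43 , 374.019]), 'attitude': array([ 0.8  , -0.117, -0.085,  0.582]), 'shot': 5}
[[-194.888  805.051]
 [-738.589  820.904]]
```

View pics/w1.png

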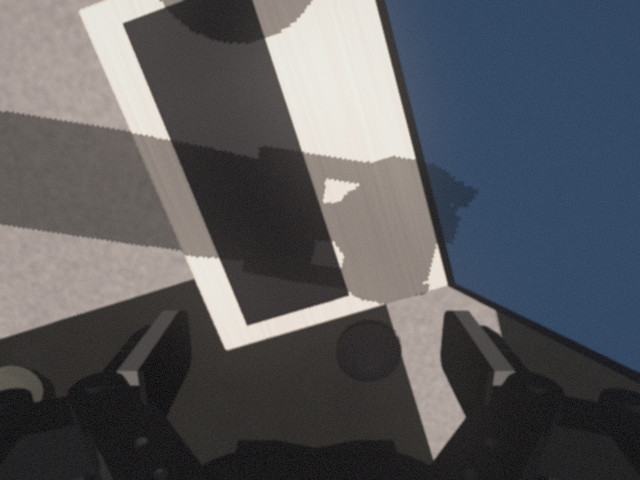

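The wrist view shows only the monitor's corner between the open fingers; nothing of the job is in sight yet.

>>> jog_arm(
  commands=[
    {"translation": [2.4, -3.0, 1.2], "angular": [0, 0, 1.8]},
    {"translation": [2.4, -3.0, 1.2], "angular": [0, 0, 1.8]},
    {"translation": [2.4, -3.0, 1.2], "angular": [0, 0, 1.8]},
    {"translation": [2.4, -3.0, 1.2], "angular": [0, 0, 1.8]},
    {"translation": [2.4, -3.0, 1.2], "angular": [0, 0, 1.8]},
    {"translation": [2.4, -3.0, 1.2], "angular": [0, 0, 1.8]},
    {"translation": [2.4, -3.0, 1.2], "angular": [0, 0, 1.8]},
    {"translation": [2.4, -3.0, 1.2], "angular": [0, 0, 1.8]},
    {"translation": [2.4, -3.0, 1.2], "angular": [0, 0, 1.8]},
    {"translation": [2.4, -3.0, 1.2], "angular": [0, 0, 1.8]},
  ],
)

```text
time: 2.08
tool_pos: [441.4, 316.6, 352.1]
orientation: [0.0, -0.001, 1.0, 0.0]
contact_force: [0.4, 0.5, 1.2]
grip_width: 1.003
finger_force: 0.0
```

>>> jog_arm(
  commands=[
    {"translation": [0.7, -3.2, 0], "angular": [0, 0, 0]},
    {"translation": [0.7, -3.2, 0], "angular": [0, 0, 0]},
    {"translation": [0.7, -3.2, 0], "angular": [0, 0, 0]},
    {"translation": [0.7, -3.2, 0], "angular": [0, 0, 0]},
    {"translation": [0.7, -3.2, 0], "angular": [0, 0, 0]},
    {"translation": [0.7, -3.2, 0], "angular": [0, 0, 0]},
    {"translation": [0.7, -3.2, 0], "angular": [0, 0, 0]},
    {"translation": [0.7, -3.2, 0], "angular": [0, 0, 0]},
    {"translation": [0, 0, 0], "angular": [0, 0, 0]},
    {"translation": [0, 0, 0], "angular": [0, 0, 0]},
  ],
)

```text
time: 2.92
tool_pos: [496.8, 60.9, 351.3]
orientation: [-0.0, 0.001, 1.0, 0.0]
contact_force: [0.7, 1.3, -0.8]
grip_width: 1.001
finger_force: 0.0
```

Run:
```python
from h import *
np.set_printoptions(precision=3,suppress=True)
s=robot.sense(); print(s["tool_pos"],s["orientation"],s["joints"],s["time"],s["contact_force"])
w=robot.get_image("wrist"); save(w,"w2")
print(proj(w,[[528,66,169],[530.4,66.5,165.7]]))
for r in robot.outline_of("old_bush",w): print(r["p"],r["box"])
```

```text
[496.827  60.937 351.302] [-0.     0.001  1.     0.   ] [-0.105 -0.19   1.785  0.     1.546 -1.673] 2.9167 [ 0.714  1.347 -0.824]
[[323.503 245.543]
 [324.037 247.137]]
0.81 [304.5, 230.2, 349.0, 268.9]
0.28 [152.6, 166.8, 381.0, 330.7]
```

View pics/w2.png

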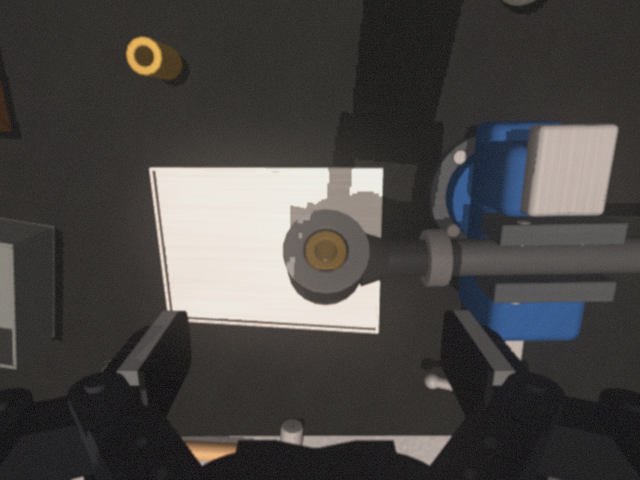

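The wrist view shows the bronze ring in the eye at about (326,250), rod running right at row ~258, with the new bush at (148,58).

Run:
```python
from h import *
np.set_printoptions(precision=2,suppress=True)
w=robot.get_image("wrist"); b=robot.get_image("top"); a=robot.get_image("scene")
for im,c in [(w,(326,250)),(b,(277,240))]:
    hsv=cv2.cvtColor(im["img"],cv2.COLOR_RGB2HSV)
    m=((hsv[...,1]>100)&(hsv[...,0]>10)&(hsv[...,0]<35)).astype(np.uint8)
    k=np.zeros_like(m); cv2.circle(k,c,32 if im is w else 16,1,-1); m&=k
    n,l,st,ce=cv2.connectedComponentsWithStats(m); 
    i=1+np.argmax(st[1:,4]); cnt=max(cv2.findContours((l==i).astype(np.uint8),0,1)[0],key=len)
    e=cv2.fitEllipse(cv2.convexHull(cnt)); print(e,st[i],onz(im,e[0],165.7))
# rod edges in wrist: columns 460..600, brightness profile
g=cv2.cvtColor(w["img"],cv2.COLOR_RGB2GRAY).astype(int)
for c in range(380,430,8): print(c,g[225:300:3,c])
# rod in top
for r in robot.outline_of("vice",w)[:1]: print(r["p"],r["box"])
g=cv2.cvtColor(b["img"],cv2.COLOR_RGB2GRAY).astype(int)
for c in (140,150,160,220,255): print(c,g[225:262,c])
```

```text
((323.3407287597656, 251.10987854003906), (40.03525161743164, 40.94453811645508), 97.30988311767578) [ 303  231   41   39 1249] [533.51  67.8  165.7 ]
((275.0033874511719, 234.98851013183594), (4.4790191650390625, 12.376974105834961), 88.3570785522461) [269 233  10   5  39] [541.5   69.32 165.7 ]
380 [65 64 60 58 49 45 54 49 54 56 52 58 62 59 58 57 56 57 55 58 57 57 57 58
 58]
388 [45 41 42 43 39 48 46 49 56 53 59 62 62 62 59 60 60 55 56 58 52 57 56 56
 59]
396 [50 41 41 42 38 47 46 49 50 55 57 63 64 65 59 56 60 49 53 52 53 56 57 55
 58]
404 [39 42 40 38 44 49 42 53 53 51 58 60 64 59 58 63 54 54 53 57 59 51 51 55
 56]
412 [39 36 39 34 35 42 45 49 53 51 56 62 60 59 60 57 53 53 52 57 53 52 52 56
 51]
420 [36 40 49 65 68 60 47 52 51 49 58 63 59 58 57 56 57 47 73 66 50 53 52 57
 50]
428 [35 37 66 80 82 83 87 86 79 82 80 79 76 80 81 79 88 93 95 98 86 55 52 56
 51]
0.98 [282.5, 122.7, 639.4, 391.1]
140 [ 52  58  47  50  50  52  49  54  52  54  54  45  53  59  48  54  69  92
 101 109 111 113 124 122 113 105  95  89  76  63  48  46  50  51  55  51
  51]
150 [ 48  51  54  50  52  53  48  51  49  51  50  50  45  43  49  76  87  98
 101 114 114 132 128 122  97 103  92  75  65  54  29  28  27  34  29  26
  28]
160 [ 55  48  50  78  99  90  94  88  97  94  88  68  46  47  69  90 100 110
 116 120 125 127 117 105 101  92  93  96  89  86  82  85  89  91  65  35
  22]
220 [ 27  23  19  23  24  24  18  14  45  79 110 157 176 176 173 172 176 173
 172 173 174 178 176 180 171 167 170 167 161 169 164 165 166 163 166 169
 164]
255 [ 29  23  24  16  15  15  22  34  59  51  50 101 158 183 180 187 186 186
 188 190 189 187 184 188 185 184 183 185 176 178 176 169 178 174 174 175
 173]
```

>>> jog_arm(
  commands=[
    {"translation": [-0.7, -3.6, 0], "angular": [0, 0, 0]},
    {"translation": [-0.7, -3.6, 0], "angular": [0, 0, 0]},
    {"translation": [-0.7, -3.6, 0], "angular": [0, 0, 0]},
    {"translation": [-0.7, -3.6, 0], "angular": [0, 0, 0]},
    {"translation": [-0.7, -3.6, 0], "angular": [0, 0, 0]},
    {"translation": [-0.7, -3.6, 0], "angular": [0, 0, 0]},
    {"translation": [-0.7, -3.6, 0], "angular": [0, 0, 0]},
    {"translation": [-0.7, -3.6, 0], "angular": [0, 0, 0]},
    {"translation": [-0.7, -3.6, 0], "angular": [0, 0, 0]},
    {"translation": [-0.7, -3.6, 0], "angular": [0, 0, 0]},
  ],
)

```text
time: 4.05
tool_pos: [426.4, -298.8, 351.5]
orientation: [0.0, -0.001, 1.0, -0.0]
contact_force: [0.8, -0.1, 0.2]
grip_width: 1.004
finger_force: 0.0
```

>>> jog_arm(
  commands=[
    {"translation": [-1.2, -1.2, 0], "angular": [0, 0, 0]},
    {"translation": [-1.2, -1.2, 0], "angular": [0, 0, 0]},
    {"translation": [-1.1, -0.9, 0], "angular": [0, 0, 0]},
    {"translation": [0, 0, -3], "angular": [0, 0, 0]},
    {"translation": [0, 0, -2], "angular": [0, 0, 0]},
    {"translation": [0, 0, 0], "angular": [0, 0, 0]},
    {"translation": [0, 0, 0], "angular": [0, 0, 0]},
  ],
)

```text
time: 4.63
tool_pos: [391.7, -329.9, 300.6]
orientation: [-0.001, -0.001, 1.0, 0.001]
contact_force: [0.2, -0.3, 1.1]
grip_width: 0.998
finger_force: 0.0
```

Run:
```python
from h import *
np.set_printoptions(precision=2,suppress=True)
s=robot.sense(); print(s["tool_pos"],s["joints"])
w=robot.get_image("wrist"); save(w,"w3"); b=robot.get_image("top")
print("pred drift top",proj(w,[[392,-333,180]]),"hole",proj(w,[[392,-333,75]]))
for r in robot.outline_of("drift",w)[:2]:
    print(r["p"],r["box"]); m=r["pixels"]; ys,xs=np.nonzero(m)
    for y in range(ys.min(),ys.max(),12): q=xs[ys==y]; print(y,q.min(),q.max())
f=onz(b,(145,247.3),145); e=np.array([547,67.5]); d=f[:2]-e; print("yaw",f,np.degrees(np.arctan2(-d[0],d[1])))
```

```text
[ 391.66 -329.86  300.56] [-0.92 -0.13  1.83  0.    1.45 -2.49]
pred drift top [[312.31 229.05]] hole [[313.   197.27]]
0.83 [295.7, 182.4, 330.8, 254.5]
185 309 319
197 301 327
209 299 328
221 297 330
233 296 331
245 299 327
yaw [542.29 345.56 145.  ] 0.9711133895952325
```

View pics/w3.png

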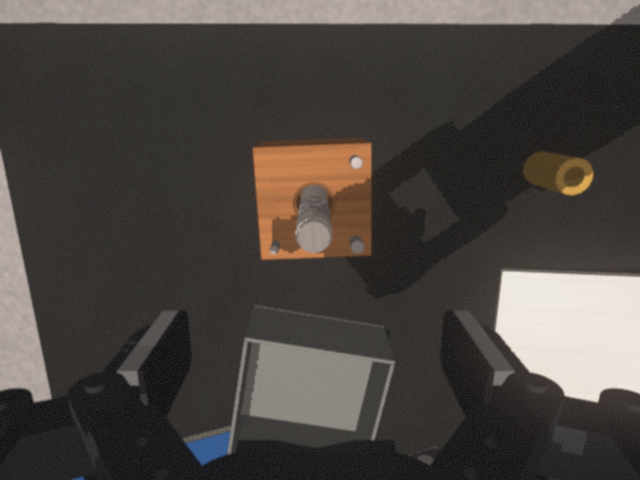

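The wrist view shows the stand centred at (314,201) and the drift's top face at (314,236), so the drift stands upright near (394.5,-332.5).

>>> jog_arm(
  commands=[
    {"translation": [0.3, -0.25, -3.5], "angular": [0, 0, 0]},
    {"translation": [0, 0, -3.5], "angular": [0, 0, 0]},
    {"translation": [0, 0, -3.5], "angular": [0, 0, 0]},
    {"translation": [0, 0, -3.5], "angular": [0, 0, 0]},
    {"translation": [0, 0, -2.5], "angular": [0, 0, 0]},
    {"translation": [0, 0, -1.4], "angular": [0, 0, 0]},
    {"translation": [0, 0, 0], "angular": [0, 0, 0]},
    {"translation": [0, 0, 0], "angular": [0, 0, 0]},
  ],
)

```text
time: 5.45
tool_pos: [395.2, -333.6, 123.2]
orientation: [0.0, -0.0, 1.0, -0.0]
contact_force: [0.5, -0.3, 0.9]
grip_width: 1.001
finger_force: 0.0
```

>>> jog_arm(
  commands=[
    {"translation": [0, 0, 0], "angular": [0, 0, 0]},
    {"translation": [0, 0, 0], "angular": [0, 0, 0]},
    {"translation": [0, 0, 0], "angular": [0, 0, 0]},
    {"translation": [0, 0, 0], "angular": [0, 0, 0]},
    {"translation": [0, 0, 0], "angular": [0, 0, 0]},
    {"translation": [0, 0, 0], "angular": [0, 0, 0]},
    {"translation": [0, 0, 0], "angular": [0, 0, 0]},
    {"translation": [0, 0, 0], "angular": [0, 0, 0]},
    {"translation": [0, 0, 0], "angular": [0, 0, 0]},
    {"translation": [0, 0, 0], "angular": [0, 0, 0]},
  ],
  claw=1.5,
)

```text
time: 6.28
tool_pos: [395.0, -333.0, 123.1]
orientation: [0.0, -0.0, 1.0, 0.0]
contact_force: [0.4, 3.0, 5.8]
grip_width: 0.265
finger_force: 58.5
```

>>> jog_arm(
  commands=[
    {"translation": [0, 0, 2], "angular": [0, 0, 0]},
    {"translation": [0, 0, 2], "angular": [0, 0, 0]},
    {"translation": [0, 0, 2], "angular": [0, 0, 0]},
    {"translation": [0, 0, 2], "angular": [0, 0, 0]},
    {"translation": [0, 0, 3], "angular": [0, 0, 0]},
    {"translation": [0, 0, 3], "angular": [0, 0, 0]},
    {"translation": [0, 0, 3], "angular": [0, 0, 0]},
    {"translation": [0, 0, 3], "angular": [0, 0, 0]},
  ],
)

```text
time: 6.95
tool_pos: [394.2, -332.8, 323.0]
orientation: [-0.0, -0.0, 1.0, 0.0]
contact_force: [0.4, 0.4, -2.5]
grip_width: 0.266
finger_force: 59.2
```

>>> jog_arm(
  commands=[
    {"translation": [0.5, 3.6, 0], "angular": [0, 0, 0]},
    {"translation": [0.5, 3.6, 0], "angular": [0, 0, 0]},
    {"translation": [0.5, 3.6, 0], "angular": [0, 0, 0]},
    {"translation": [0.5, 3.6, 0], "angular": [0, 0, 0]},
    {"translation": [0.5, 3.6, 0], "angular": [0, 0, 0]},
    {"translation": [0.5, 3.6, 0], "angular": [0, 0, 0]},
    {"translation": [0.5, 3.6, 0], "angular": [0, 0, 0]},
    {"translation": [0.5, 3.6, 0], "angular": [0, 0, 0]},
    {"translation": [0.5, 3.6, 0], "angular": [0, 0, 0]},
    {"translation": [0.3, 3.6, 0], "angular": [0, 0, 0]},
  ],
)

```text
time: 7.78
tool_pos: [442.3, 28.5, 321.7]
orientation: [-0.0, -0.0, 1.0, -0.0]
contact_force: [1.2, -0.5, -1.4]
grip_width: 0.267
finger_force: 59.4
```

>>> jog_arm(
  commands=[
    {"translation": [0, 2, 0], "angular": [0, -5, 0]},
    {"translation": [0, 2, 0], "angular": [0, -5, 0]},
    {"translation": [0, 0, -0.2], "angular": [0, -5, 0]},
    {"translation": [0, 0, -0.2], "angular": [0, -5, 0]},
    {"translation": [0, 0, -0.2], "angular": [0, -5, 0]},
    {"translation": [0, 0, -0.2], "angular": [0, -5, 0]},
    {"translation": [0, 0, -0.2], "angular": [0, -5, 0]},
    {"translation": [0, 0, 0], "angular": [0, 0, 0]},
    {"translation": [0, 0, 0], "angular": [0, 0, 0]},
    {"translation": [0, 0, 0], "angular": [0, 0, 0]},
  ],
)

```text
time: 8.62
tool_pos: [442.9, 66.6, 312.8]
orientation: [0.3, -0.0, 0.954, -0.0]
contact_force: [1.0, -0.3, -0.9]
grip_width: 0.261
finger_force: 59.7
```

Run:
```python
from h import *
np.set_printoptions(precision=2,suppress=True)
s=robot.sense(); T=rot(s["orientation"]); p=s["tool_pos"]; print(p,T[:,2])
nose=p+113*T[:,2]; w=robot.get_image("wrist"); a=robot.get_image("scene")
print("nose",nose)
for n,im in (("w",w),("a",a)):
    print(n,"nose",proj(im,nose),"top",proj(im,p-57*T[:,2]),"ring",proj(im,[[531,67.5,165.7],[533.5,67.5,165.7]]))
W=w["img"]; A=cv2.resize(a["img"][90:330,220:460],(480,480),interpolation=cv2.INTER_CUBIC)
cv2.imwrite("pics/c4.png",cv2.resize(np.hstack([W[:,100:420],A])[:,:,::-1],(800,480)))
for t in ("old_bush","drift"):
  for r in robot.outline_of(t,w)[:2]: print(t,r["p"],r["box"])
```

```text
[442.87  66.62 312.78] [ 0.57 -0.   -0.82]
nose [507.58  66.59 220.15]
w nose [[317.2  231.74]] top [[320.3  424.73]] ring [[318.15 194.98]
 [318.13 197.32]]
a nose [[352.66 200.16]] top [[381.16 114.73]] ring [[346.13 228.18]
 [345.5  228.89]]
old_bush 0.97 [295.1, 174.2, 342.8, 216.7]
old_bush 0.21 [272.7, 1.2, 640.0, 276.5]
drift 0.6 [268.5, 219.4, 362.0, 450.6]
```

View pics/c4.png

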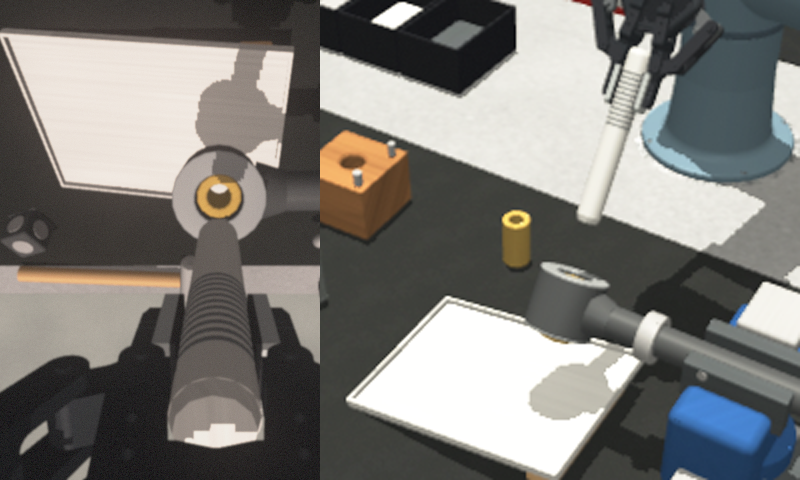

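The left wrist crop shows the drift lined up in y with the ring (ring centre ~(319,195), nose ~(318,230) in full pixels). In the scene crop the drift tilts parallel to the bore with its nose at full-picture (354,198) and the mouth at (347,227).

>>> jog_arm(
  commands=[
    {"translation": [0.3, 0.1, -1.0], "angular": [0, 0, 0]},
    {"translation": [0.3, 0, -1.0], "angular": [0, 0, 0]},
    {"translation": [0.2, 0, -1.0], "angular": [0, 0, 0]},
    {"translation": [0.15, 0, -0.5], "angular": [0, 0, 0]},
    {"translation": [0, 0, 0], "angular": [0, 0, 0]},
    {"translation": [0, 0, 0], "angular": [0, 0, 0]},
  ],
)

```text
time: 9.32
tool_pos: [452.2, 67.8, 277.1]
orientation: [0.3, -0.0, 0.954, -0.0]
contact_force: [-1.0, 0.8, -1.6]
grip_width: 0.268
finger_force: 59.7
```

Run:
```python
from h import *
np.set_printoptions(precision=2,suppress=True)
s=robot.sense(); T=rot(s["orientation"]); p=s["tool_pos"]; print(p,T[:,2],s["contact_force"])
z=T[:,2]; w=robot.get_image("wrist"); a=robot.get_image("scene")
for n,im in (("w",w),("a",a)):
    print(n,"axis pts at 113,133,137:",proj(im,[p+113*z,p+133*z,p+137*z]).tolist(),"ring",proj(im,[[531.5,67.5,165.7]]))
def line(m):  # midline
    ys,xs=np.nonzero(m); d=cv2.fitLine(np.c_[xs,ys].astype(np.float32),cv2.DIST_L2,0,.01,.01).ravel(); return d
for n,im in (("w",w),("a",a)):
  for t in ("old_bush","drift"):
    for r in robot.outline_of(t,im)[:1]: 
        print(n,t,round(r["p"],2),np.array(r["box"]),line(r["pixels"]))
A=cv2.resize(a["img"][90:250,290:420],(585,720),interpolation=cv2.INTER_CUBIC)[-600:]
cv2.imwrite("pics/c5.png",np.hstack([cv2.resize(w["img"][130:280,295:350],(215,600),interpolation=cv2.INTER_CUBIC),A])[:,:,::-1])
```

```text
[452.17  67.77 277.08] [ 0.57  0.   -0.82] [-0.96  0.76 -1.62]
w axis pts at 113,133,137: [[317.21859387196093, 231.70333336832607], [317.0859588462104, 223.53005745370655], [317.06154779776415, 222.0257923986281]] ring [[316.64 223.86]]
a axis pts at 113,133,137: [[350.148225805319, 217.06596404051257], [346.9660337816997, 226.5828967337124], [346.3321350638917, 228.47868786979305]] ring [[346.01 228.32]]
w old_bush 0.95 [292.9 198.9 343.  234.4] [  1.    -0.01 316.92 214.72]
w drift 0.66 [268.2 218.2 363.7 451.7] [  0.02  -1.   315.59 349.05]
a drift 0.57 [344.3 129.9 383.7 218.6] [  0.3   -0.95 363.19 176.24]
```

View pics/c5.png

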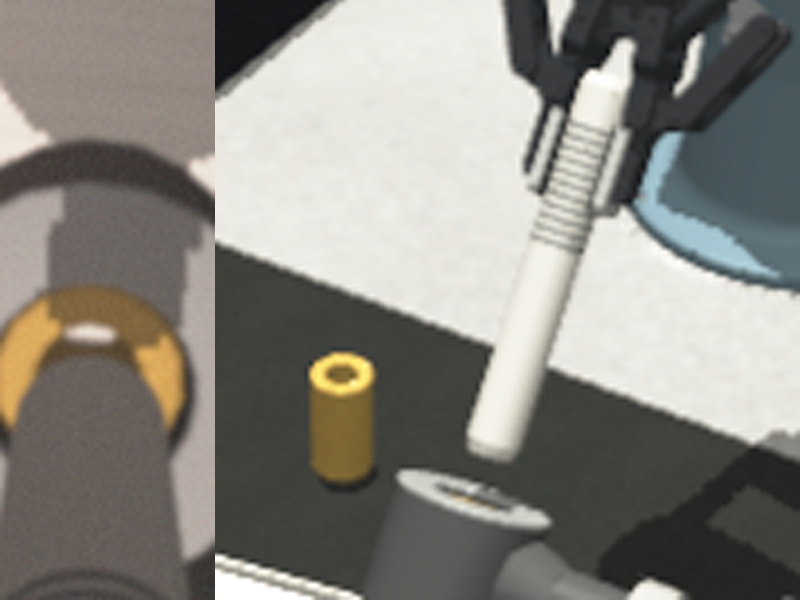

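The wrist crop shows the nose centred on the ring to about 1 px (318 vs 318.5). In the scene crop the drift axis extended meets the mouth centre at about (347,227.6).

Run:
```python
from h import *
np.set_printoptions(precision=2,suppress=True)
s=robot.sense(); T=rot(s["orientation"]); p=s["tool_pos"]; z=T[:,2]
w=robot.get_image("wrist"); t=np.linspace(0,2*np.pi,180)
C=lambda c,r:np.array(c)+r*(np.cos(t)[:,None]*T[:,0]+np.sin(t)[:,None]*T[:,1])
def box(P): q=proj(w,P); return np.r_[q.min(0),q.max(0)]
for x in (528,531.5,535): print("ring",x,box(C([x,67.5,165.7],17)))
for L in (104,108,113): print("nose",L,box(C(p+L*z,12)),box(C(p+L*z,10.5)))
print("top face",box(C(p-57*z,12)),box(C(p-62*z,12)), "visible 268-364, bottom 451.7")
# ring mask edges
hsv=cv2.cvtColor(w["img"],cv2.COLOR_RGB2HSV); 
for c in (310,318,326): print(c,w["img"][190:225,c].tolist()[::2])
```

```text
ring 528 [291.36 193.98 342.14 243.28]
ring 531.5 [291.58 197.67 341.87 246.38]
ring 535 [291.8  201.28 341.62 249.43]
nose 104 [297.29 216.43 337.22 254.75] [299.79 218.88 334.73 252.42]
nose 108 [297.55 214.85 336.9  252.66] [300.01 217.27 334.44 250.35]
nose 113 [297.87 212.94 336.51 250.12] [300.29 215.32 334.09 247.85]
top face [270.23 381.67 370.38 465.16] [268.02 395.47 373.09 481.98] visible 268-364, bottom 451.7
310 [[111, 105, 99], [109, 102, 101], [110, 103, 99], [104, 99, 94], [109, 103, 100], [108, 94, 82], [120, 95, 59], [127, 100, 63], [127, 100, 60], [139, 109, 68], [163, 128, 83], [144, 117, 84], [94, 76, 54], [87, 70, 46], [91, 75, 52], [99, 85, 76], [104, 96, 90], [104, 96, 91]]
318 [[109, 103, 99], [107, 101, 96], [110, 105, 103], [110, 103, 99], [109, 102, 96], [119, 98, 72], [128, 101, 65], [128, 99, 62], [132, 105, 65], [131, 106, 71], [216, 199, 182], [229, 219, 209], [133, 120, 110], [91, 76, 56], [96, 82, 67], [101, 92, 88], [103, 94, 89], [106, 99, 92]]
326 [[108, 100, 99], [110, 104, 102], [107, 100, 97], [107, 100, 95], [106, 101, 95], [109, 99, 87], [118, 96, 65], [127, 103, 64], [125, 101, 62], [125, 97, 59], [130, 103, 64], [123, 98, 60], [93, 76, 51], [89, 74, 51], [85, 69, 48], [91, 79, 64], [101, 92, 86], [107, 99, 94]]
```

>>> jog_arm(
  commands=[
    {"translation": [0.12, 0.05, 0.09], "angular": [0, 0, 0]},
    {"translation": [0.287, 0, -0.41], "angular": [0, 0, 0]},
    {"translation": [0.287, 0, -0.41], "angular": [0, 0, 0]},
    {"translation": [0.287, 0, -0.41], "angular": [0, 0, 0]},
    {"translation": [0.287, 0, -0.41], "angular": [0, 0, 0]},
    {"translation": [0, 0, 0], "angular": [0, 0, 0]},
    {"translation": [0, 0, 0], "angular": [0, 0, 0]},
  ],
)

```text
time: 10.25
tool_pos: [464.7, 68.3, 261.0]
orientation: [0.3, -0.0, 0.954, 0.0]
contact_force: [-0.2, -0.4, -1.7]
grip_width: 0.265
finger_force: 59.7
```

>>> jog_arm(
  commands=[
    {"translation": [0.115, 0, -0.164], "angular": [0, 0, 0]},
    {"translation": [0.115, 0, -0.164], "angular": [0, 0, 0]},
    {"translation": [0.115, 0, -0.164], "angular": [0, 0, 0]},
    {"translation": [0.115, 0, -0.164], "angular": [0, 0, 0]},
  ],
)

```text
time: 10.58
tool_pos: [469.9, 68.3, 257.1]
orientation: [0.301, -0.0, 0.953, -0.0]
contact_force: [-10.5, -1.1, 7.3]
grip_width: 0.265
finger_force: 61.0
```

>>> jog_arm(
  commands=[
    {"translation": [0.115, 0, -0.164], "angular": [0, 0, 0]},
    {"translation": [0.115, 0, -0.164], "angular": [0, 0, 0]},
    {"translation": [0.115, 0, -0.164], "angular": [0, 0, 0]},
    {"translation": [0.115, 0, -0.164], "angular": [0, 0, 0]},
    {"translation": [0.115, 0, -0.164], "angular": [0, 0, 0]},
    {"translation": [0, 0, 0], "angular": [0, 0, 0]},
  ],
)

```text
time: 11.08
tool_pos: [475.6, 68.3, 248.5]
orientation: [0.301, -0.0, 0.954, -0.0]
contact_force: [-9.0, 0.0, 5.4]
grip_width: 0.266
finger_force: 61.0
```

>>> jog_arm(
  commands=[
    {"translation": [0.172, 0, -0.246], "angular": [0, 0, 0]},
    {"translation": [0.172, 0, -0.246], "angular": [0, 0, 0]},
    {"translation": [0.172, 0, -0.246], "angular": [0, 0, 0]},
    {"translation": [0.172, 0, -0.246], "angular": [0, 0, 0]},
    {"translation": [0.172, 0, -0.246], "angular": [0, 0, 0]},
    {"translation": [0.172, 0, -0.246], "angular": [0, 0, 0]},
    {"translation": [0.172, 0, -0.246], "angular": [0, 0, 0]},
  ],
)

```text
time: 11.67
tool_pos: [487.8, 68.4, 231.5]
orientation: [0.301, -0.0, 0.953, -0.0]
contact_force: [-9.3, 0.1, 7.7]
grip_width: 0.267
finger_force: 61.1
```

>>> jog_arm(
  commands=[
    {"translation": [0.172, 0, -0.246], "angular": [0, 0, 0]},
    {"translation": [0.172, 0, -0.246], "angular": [0, 0, 0]},
    {"translation": [0.172, 0, -0.246], "angular": [0, 0, 0]},
    {"translation": [0.172, 0, -0.246], "angular": [0, 0, 0]},
    {"translation": [0.172, 0, -0.246], "angular": [0, 0, 0]},
    {"translation": [0.172, 0, -0.246], "angular": [0, 0, 0]},
    {"translation": [0.172, 0, -0.246], "angular": [0, 0, 0]},
    {"translation": [0.172, 0, -0.246], "angular": [0, 0, 0]},
  ],
)

```text
time: 12.33
tool_pos: [501.1, 68.2, 209.8]
orientation: [0.301, -0.0, 0.954, -0.0]
contact_force: [0.5, -0.4, -1.6]
grip_width: 0.27
finger_force: 60.1
```

>>> jog_arm(
  commands=[
    {"translation": [0.115, 0, -0.164], "angular": [0, 0, 0]},
    {"translation": [0.115, 0, -0.164], "angular": [0, 0, 0]},
    {"translation": [0, 0, 0], "angular": [0, 0, 0]},
  ],
)

```text
time: 12.58
tool_pos: [503.2, 68.2, 206.2]
orientation: [0.3, -0.0, 0.954, -0.0]
contact_force: [-0.1, 1.2, -2.6]
grip_width: 0.264
finger_force: 60.0
```

>>> jog_arm(
  commands=[
    {"translation": [-0.574, 0, 0.819], "angular": [0, 0, 0]},
    {"translation": [-0.574, 0, 0.819], "angular": [0, 0, 0]},
    {"translation": [-0.574, 0, 0.819], "angular": [0, 0, 0]},
    {"translation": [-0.574, 0, 0.819], "angular": [0, 0, 0]},
    {"translation": [-0.574, 0, 0.819], "angular": [0, 0, 0]},
    {"translation": [-0.574, 0, 0.819], "angular": [0, 0, 0]},
    {"translation": [-0.574, 0, 0.819], "angular": [0, 0, 0]},
    {"translation": [-0.574, 0, 0.819], "angular": [0, 0, 0]},
    {"translation": [-0.574, 0, 0.819], "angular": [0, 0, 0]},
    {"translation": [-0.574, 0, 0.819], "angular": [0, 0, 0]},
  ],
)

```text
time: 13.42
tool_pos: [445.5, 68.3, 289.2]
orientation: [0.301, -0.0, 0.954, -0.0]
contact_force: [0.6, -0.3, -2.5]
grip_width: 0.26
finger_force: 59.9
```

>>> jog_arm(
  commands=[
    {"translation": [0, -0.5, 1], "angular": [0, 5, 0]},
    {"translation": [0, -1, 1], "angular": [0, 5, 0]},
    {"translation": [0, -2, 1], "angular": [0, 5, 0]},
    {"translation": [0, -3, 0.8], "angular": [0, 5, 0]},
    {"translation": [0, -3.2, 0], "angular": [0, 5, 0]},
    {"translation": [0, -3.2, 0], "angular": [0, 5, 0]},
    {"translation": [0, -3.2, 0], "angular": [0, 5, 0]},
    {"translation": [0, 0, 0], "angular": [0, 0, 0]},
  ],
)

```text
time: 14.08
tool_pos: [447.4, -97.4, 326.0]
orientation: [-0.002, 0.002, 1.0, -0.001]
contact_force: [0.5, 0.3, -1.9]
grip_width: 0.265
finger_force: 59.8
```

Run:
```python
from h import *
np.set_printoptions(precision=2,suppress=True)
s=robot.sense(); T=rot(s["orientation"]); p=s["tool_pos"]; print(p,s["orientation"],s["joints"])
a=robot.get_image("scene"); b=robot.get_image("top")
for n,im in (("a",a),("b",b)):
    for r in robot.outline_of("old_bush",im)[:3]:
        ys,xs=np.nonzero(r["pixels"]); c=(xs.mean(),ys.mean()); print(n,round(r["p"],2),np.array(r["box"]),c,onz(im,c,25))
A=a["img"][200:350,220:460]
cv2.imwrite("pics/c6.png",np.vstack([cv2.resize(A,(480,300)),cv2.resize(b["img"][180:290,240:416],(480,300))])[:,:,::-1])
```

```text
[447.38 -97.43 326.03] [-0.  0.  1. -0.] [-0.46 -0.29  1.91 -0.    1.52 -2.03]
a 0.78 [286.9 242.9 321.9 258.4] (np.float64(305.27814569536423), np.float64(248.94481236203092)) [501.93 -51.36  25.  ]
```

View pics/c6.png

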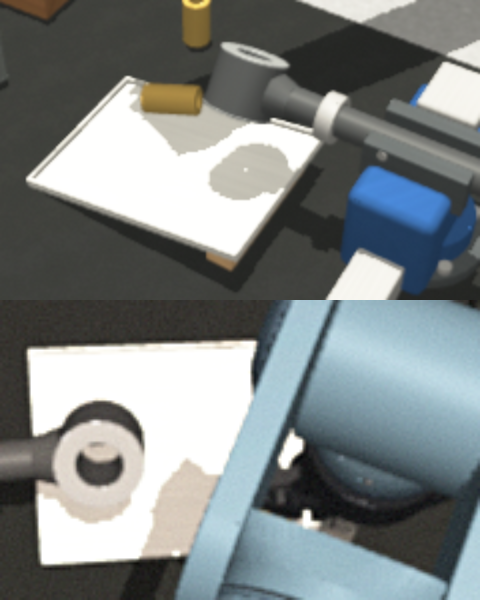

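The bush lies in the tray along y by the robot-side lip, scene pixel (305,249), i.e. about (502,-51); the eye is empty.

>>> jog_arm(
  commands=[
    {"translation": [-0.65, -2.95, 0], "angular": [0, 0, 0]},
    {"translation": [-0.65, -2.95, 0], "angular": [0, 0, 0]},
    {"translation": [-0.65, -2.95, 0], "angular": [0, 0, 0]},
    {"translation": [-0.65, -2.95, 0], "angular": [0, 0, 0]},
    {"translation": [-0.65, -2.95, 0], "angular": [0, 0, 0]},
    {"translation": [-0.65, -2.95, 0], "angular": [0, 0, 0]},
    {"translation": [-0.65, -2.95, 0], "angular": [0, 0, 0]},
    {"translation": [-0.65, -2.95, 0], "angular": [0, 0, 0]},
    {"translation": [0, 0, 0], "angular": [0, 0, 0]},
    {"translation": [0, 0, 0], "angular": [0, 0, 0]},
  ],
)

```text
time: 15.12
tool_pos: [393.8, -328.5, 327.0]
orientation: [0.0, 0.0, 1.0, -0.0]
contact_force: [-0.1, 0.3, -2.5]
grip_width: 0.262
finger_force: 60.2
```

Run:
```python
from h import *
np.set_printoptions(precision=2,suppress=True)
s=robot.sense(); T=rot(s["orientation"]); p=s["tool_pos"]; print(p,s["orientation"],s["joints"],T[:,2])
w=robot.get_image("wrist"); a=robot.get_image("scene")
for n,im in (("w",w),("a",a)):
    for r in robot.outline_of("drift",im)[:1]:
        ys,xs=np.nonzero(r["pixels"]); print(n,r["p"],np.array(r["box"]),cv2.fitLine(np.c_[xs,ys].astype(np.float32),cv2.DIST_L2,0,.01,.01).ravel())
    print(proj(im,[p+110*T[:,2],p-60*T[:,2],[395,-333,75]]).tolist())
cv2.imwrite("pics/c7.png",np.hstack([cv2.resize(w["img"][130:330,230:400],(425,500)),cv2.resize(a["img"][60:220,180:300],(375,500))])[:,:,::-1])
```

```text
[ 393.76 -328.5   327.01] [ 0.  0.  1. -0.] [-0.92 -0.15  1.79  0.    1.5  -2.49] [ 0. -0. -1.]
w 0.58 [269.7 218.4 362.5 451.9] [  0.02  -1.   315.66 349.17]
[[317.6116432723872, 232.8426190447132], [320.7588103505924, 432.5142668666027], [312.2119835516966, 192.12487847741045]]
a 0.77 [218.   51.1 238.3 121.8] [  0.17   0.98 226.74  92.08]
[[230.95873891861498, 120.33911745303668], [222.42794577032188, 51.111975239532256], [235.40741121354924, 169.21256896727576]]
```

View pics/c7.png

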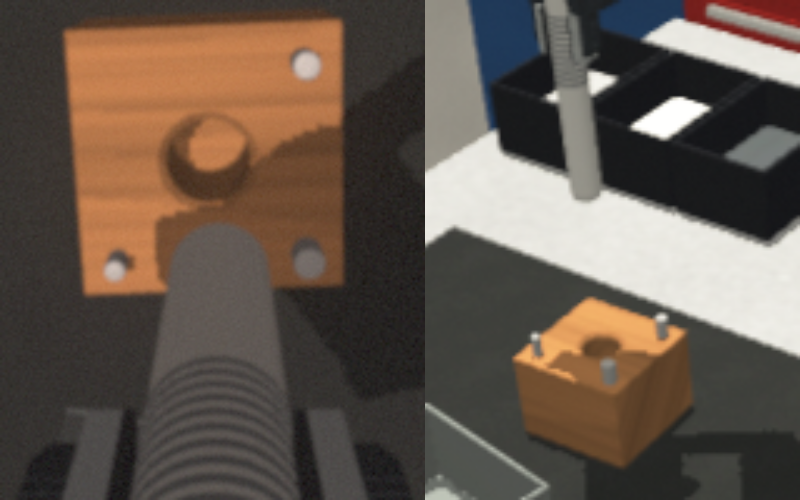

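The hole is at wrist pixel (313,193) and scene pixel (236,171), putting it near (396,-332.3); the drift hangs vertical on the tool axis.

>>> jog_arm(
  commands=[
    {"translation": [0.22, -0.38, -3], "angular": [0, 0, 0]},
    {"translation": [0, 0, -3], "angular": [0, 0, 0]},
    {"translation": [0, 0, -3], "angular": [0, 0, 0]},
    {"translation": [0, 0, -3], "angular": [0, 0, 0]},
    {"translation": [0, 0, 0], "angular": [0, 0, 0]},
    {"translation": [0, 0, 0], "angular": [0, 0, 0]},
    {"translation": [0, 0, -0.7], "angular": [0, 0, 0]},
    {"translation": [0, 0, -0.7], "angular": [0, 0, 0]},
    {"translation": [0, 0, -0.7], "angular": [0, 0, 0]},
    {"translation": [0, 0, -0.7], "angular": [0, 0, 0]},
  ],
)

```text
time: 16.15
tool_pos: [396.5, -333.0, 179.3]
orientation: [0.001, -0.0, 1.0, -0.001]
contact_force: [-0.8, -0.3, -1.4]
grip_width: 0.267
finger_force: 60.1
```

>>> jog_arm(
  commands=[
    {"translation": [0, 0, -1.0], "angular": [0, 0, 0]},
    {"translation": [0, 0, -1.0], "angular": [0, 0, 0]},
    {"translation": [0, 0, -1.0], "angular": [0, 0, 0]},
    {"translation": [0, 0, -1.0], "angular": [0, 0, 0]},
    {"translation": [0, 0, -0.6], "angular": [0, 0, 0]},
    {"translation": [0, 0, -0.4], "angular": [0, 0, 0]},
    {"translation": [0, 0, -0.2], "angular": [0, 0, 0]},
    {"translation": [0, 0, 0], "angular": [0, 0, 0]},
  ],
)

```text
time: 16.82
tool_pos: [396.0, -332.4, 126.3]
orientation: [-0.0, -0.0, 1.0, 0.0]
contact_force: [0.2, -0.6, -1.8]
grip_width: 0.267
finger_force: 60.1
```

>>> jog_arm(
  commands=[
    {"translation": [0, 0, -0.2], "angular": [0, 0, 0]},
    {"translation": [0, 0, -0.1], "angular": [0, 0, 0]},
    {"translation": [0, 0, -0.1], "angular": [0, 0, 0]},
    {"translation": [0, 0, 0], "angular": [0, 0, 0]},
  ],
)

```text
time: 17.15
tool_pos: [396.3, -332.8, 123.2]
orientation: [0.0, -0.0, 1.0, -0.0]
contact_force: [1.0, 1.1, -0.2]
grip_width: 0.263
finger_force: 60.6
```

>>> jog_arm(
  commands=[
    {"translation": [0, 0, -0.1], "angular": [0, 0, 0]},
    {"translation": [0, 0, 0], "angular": [0, 0, 0]},
  ],
)

```text
time: 17.32
tool_pos: [396.6, -333.0, 123.1]
orientation: [0.0, -0.0, 1.0, -0.0]
contact_force: [-0.8, 1.5, 4.5]
grip_width: 0.263
finger_force: 61.4
```

>>> jog_arm(
  commands=[
    {"translation": [0, 0, 0], "angular": [0, 0, 0]},
    {"translation": [0, 0, 0], "angular": [0, 0, 0]},
    {"translation": [0, 0, 0], "angular": [0, 0, 0]},
    {"translation": [0, 0, 0], "angular": [0, 0, 0]},
    {"translation": [0, 0, 0], "angular": [0, 0, 0]},
    {"translation": [0, 0, 0], "angular": [0, 0, 0]},
    {"translation": [0, 0, 0], "angular": [0, 0, 0]},
    {"translation": [0, 0, 0], "angular": [0, 0, 0]},
  ],
  claw=8.5,
)

```text
time: 17.98
tool_pos: [396.0, -332.5, 121.7]
orientation: [-0.0, -0.0, 1.0, 0.0]
contact_force: [0.6, -0.5, -0.1]
grip_width: 0.993
finger_force: 0.0
```

>>> jog_arm(
  commands=[
    {"translation": [0, 0, 3], "angular": [0, 0, 0]},
    {"translation": [0, 0, 3], "angular": [0, 0, 0]},
    {"translation": [0, 0, 3.5], "angular": [0, 0, 0]},
    {"translation": [0, 0, 3.5], "angular": [0, 0, 0]},
    {"translation": [1.0, 2.8, 1.5], "angular": [0, 0, 0]},
    {"translation": [1.0, 2.8, 1.5], "angular": [0, 0, 0]},
    {"translation": [1.0, 2.8, 0], "angular": [0, 0, 0]},
    {"translation": [1.0, 2.8, 0], "angular": [0, 0, 0]},
    {"translation": [1.0, 2.8, 0], "angular": [0, 0, 0]},
    {"translation": [1.0, 2.8, 0], "angular": [0, 0, 0]},
  ],
)

```text
time: 18.82
tool_pos: [456.3, -163.2, 281.9]
orientation: [0.0, -0.0, 1.0, -0.0]
contact_force: [0.4, -0.4, -0.6]
grip_width: 0.992
finger_force: 0.0
```

>>> jog_arm(
  commands=[
    {"translation": [1.0, 2.8, 0], "angular": [0, 0, 0]},
    {"translation": [1.0, 2.8, 0], "angular": [0, 0, 0]},
    {"translation": [1.0, 2.8, 0], "angular": [0, 0, 0]},
    {"translation": [1.0, 2.8, 0], "angular": [0, 0, 0]},
    {"translation": [0, 0, 0], "angular": [0, 0, 0]},
    {"translation": [0, 0, 0], "angular": [0, 0, 0]},
  ],
)

```text
time: 19.32
tool_pos: [496.2, -51.4, 281.7]
orientation: [-0.0, -0.002, 1.0, -0.0]
contact_force: [-0.1, -0.9, -0.5]
grip_width: 0.995
finger_force: 0.0
```

Run:
```python
from h import *
np.set_printoptions(precision=2,suppress=True)
s=robot.sense(); p=s["tool_pos"]; print(p,s["orientation"])
w=robot.get_image("wrist"); a=robot.get_image("scene"); save(w,"w8")
for n,im in (("w",w),("a",a)):
    for r in robot.outline_of("old_bush",im)[:3]:
        ys,xs=np.nonzero(r["pixels"]); rr=cv2.minAreaRect(np.c_[xs,ys].astype(np.float32))
        print(n,round(r["p"],2),np.array(r["box"]),rr,onz(im,rr[0],40))
for r in robot.outline_of("drift",a)[:1]: print(r["p"],r["box"])
cv2.imwrite("pics/c8.png",np.hstack([w["img"][:,100:540],cv2.resize(a["img"][100:280,180:315],(360,480))])[:,:,::-1])
```

```text
[496.19 -51.43 281.67] [-0. -0.  1. -0.]
w 0.64 [282.2 180.  360.7 232.4] ((320.3070983886719, 205.600341796875), (36.93745803833008, 72.5309066772461), 74.40719604492188) [507.69 -48.39  40.  ]
a 0.8 [289.7 240.5 322.8 258. ] ((305.02490234375, 248.97738647460938), (30.394134521484375, 15.173283576965332), 2.726310968399048) [515.27 -42.92  40.  ]
a 0.57 [231.8 238.6 377.6 332.7] ((306.91412353515625, 279.0164794921875), (127.42822265625, 80.03675842285156), 22.833654403686523) [589.31  10.6   40.  ]
0.58 [228.1, 128.7, 240.4, 173.5]
```

View pics/c8.png

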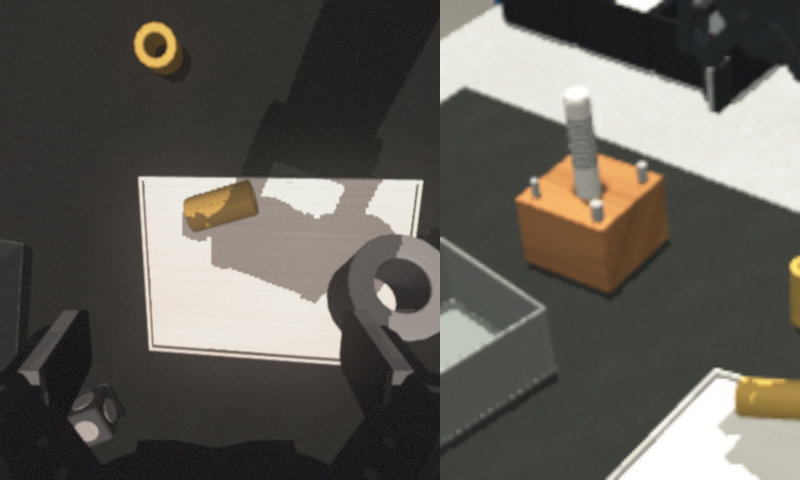

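The wrist view (left) shows the bush in the tray centred at (320,206) in full pixels, its axis turned about 15.6° from y; the scene crop shows the drift standing in its stand.

>>> jog_arm(
  commands=[
    {"translation": [0.26, -0.05, -3.5], "angular": [0, 0, 5.2]},
    {"translation": [0.26, -0.05, -3.5], "angular": [0, 0, 5.2]},
    {"translation": [0.26, -0.05, -3.5], "angular": [0, 0, 5.2]},
    {"translation": [0.26, -0.05, -3.5], "angular": [4.5, 0, 0]},
    {"translation": [0.26, -0.05, -3.5], "angular": [4.5, 0, 0]},
    {"translation": [0, 0, -1.7], "angular": [0, 0, 0]},
    {"translation": [0, 0, -1.7], "angular": [0, 0, 0]},
    {"translation": [0, 0, 0], "angular": [0, 0, 0]},
    {"translation": [0, 0, 0], "angular": [0, 0, 0]},
  ],
)

```text
time: 20.32
tool_pos: [508.5, -55.5, 72.3]
orientation: [0.01, -0.135, 0.988, 0.078]
contact_force: [0.1, -0.2, 0.4]
grip_width: 0.993
finger_force: 0.0
```

Run:
```python
from h import *
np.set_printoptions(precision=3,suppress=True)
s=robot.sense(); p=s["tool_pos"]; T=rot(s["orientation"]); print(p,s["joints"]); print(T)
w=robot.get_image("wrist")
for r in robot.outline_of("old_bush",w)[:2]:
    ys,xs=np.nonzero(r["pixels"]); rr=cv2.minAreaRect(np.c_[xs,ys].astype(np.float32))
    print(round(r["p"],2),np.array(r["box"]),rr)
c=np.array([509,-47.5,32.7]); ax=T[:,1]
t=np.linspace(0,2*np.pi,60); P=np.vstack([c+k*32*ax+17*(np.cos(t)[:,None]*T[:,0]+np.sin(t)[:,None]*T[:,2]) for k in(-1,1)])
q=proj(w,P); print("pred",q.min(0),q.max(0),cv2.minAreaRect(q.astype(np.float32)))
print("per mm",proj(w,c+T[:,0])-proj(w,c),proj(w,c+T[:,1])-proj(w,c))
```

```text
[508.455 -55.54   72.277] [-0.405  0.153  1.993  0.165  1.065 -2.332]
[[-0.963 -0.268 -0.002]
 [-0.265  0.951  0.157]
 [-0.041  0.152 -0.988]]
pred [246.163 240.364] [398.324 315.009] ((322.24847412109375, 277.6876220703125), (152.16136169433594, 74.43510437011719), 0.08664654940366745)
per mm [[ 0.012 -2.027]] [[2.172 0.003]]
```

Run:
```python
from h import *
w=robot.get_image("wrist"); h=cv2.cvtColor(w["img"],cv2.COLOR_RGB2HSV)
m=((h[...,0]>10)&(h[...,0]<30)&(h[...,1]>110)).astype(np.uint8)
m=cv2.morphologyEx(m,cv2.MORPH_CLOSE,np.ones((7,7)))
n,l,s,c=cv2.connectedComponentsWithStats(m)
for i in range(1,n):
    if s[i,4]>400:
        ys,xs=np.nonzero(l==i); print(s[i],cv2.minAreaRect(np.c_[xs,ys].astype(np.float32)))
```

```text
[  248   237   148    76 10132] ((321.16748046875, 274.5158386230469), (70.58667755126953, 146.97630310058594), 87.27368927001953)
```

>>> jog_arm(
  commands=[
    {"translation": [-0.1, 0.29, -1.19], "angular": [0, -0.4, 2.4]},
    {"translation": [0, 0.19, -1.19], "angular": [0, 0, 0]},
    {"translation": [0, 0.19, -1.19], "angular": [0, 0, 0]},
    {"translation": [0, 0.19, -1.19], "angular": [0, 0, 0]},
    {"translation": [0, 0.09, -0.6], "angular": [0, 0, 0]},
    {"translation": [0, 0.09, -0.57], "angular": [0, 0, 0]},
    {"translation": [0, 0, 0], "angular": [0, 0, 0]},
  ],
)

```text
time: 21.05
tool_pos: [507.1, -44.1, 12.0]
orientation: [0.011, -0.156, 0.985, 0.078]
contact_force: [-0.6, -0.1, 0.3]
grip_width: 0.999
finger_force: 0.0
```

>>> jog_arm(
  commands=[
    {"translation": [0, 0, 0], "angular": [0, 0, 0]},
    {"translation": [0, 0, 0], "angular": [0, 0, 0]},
    {"translation": [0, 0, 0], "angular": [0, 0, 0]},
    {"translation": [0, 0, 0], "angular": [0, 0, 0]},
    {"translation": [0, 0, 0], "angular": [0, 0, 0]},
    {"translation": [0, 0, 0], "angular": [0, 0, 0]},
    {"translation": [0, 0, 0], "angular": [0, 0, 0]},
    {"translation": [0, 0, 0], "angular": [0, 0, 0]},
  ],
  claw=5.5,
)

```text
time: 21.72
tool_pos: [508.9, -45.1, 14.1]
orientation: [0.013, -0.156, 0.985, 0.077]
contact_force: [0.6, -2.3, 5.0]
grip_width: 0.742
finger_force: 67.4
```

>>> jog_arm(
  commands=[
    {"translation": [0, -0.16, 1.0], "angular": [0, 0, 0]},
    {"translation": [0, -0.16, 1.0], "angular": [0, 0, 0]},
    {"translation": [0, -0.16, 1.0], "angular": [0, 0, 0]},
    {"translation": [0, -0.16, 1.0], "angular": [0, 0, 0]},
    {"translation": [0, -0.3, 2.5], "angular": [0, 0, 0]},
    {"translation": [0, -0.3, 2.5], "angular": [0, 0, 0]},
    {"translation": [0, -0.3, 2.5], "angular": [0, 0, 0]},
    {"translation": [0, -0.3, 2.5], "angular": [0, 0, 0]},
    {"translation": [0, -0.3, 2.5], "angular": [0, 0, 0]},
    {"translation": [0, -0.3, 2.5], "angular": [0, 0, 0]},
  ],
)

```text
time: 22.55
tool_pos: [507.5, -69.0, 205.3]
orientation: [0.012, -0.156, 0.985, 0.077]
contact_force: [1.0, -0.8, -2.5]
grip_width: 0.737
finger_force: 67.0
```

>>> jog_arm(
  commands=[
    {"translation": [1.0, -2.7, 0], "angular": [-4.5, 0, 0]},
    {"translation": [1.0, -2.7, 0], "angular": [-4.5, 0, 0]},
    {"translation": [1.0, -2.7, 0], "angular": [0, 0, -5]},
    {"translation": [1.0, -2.7, 0], "angular": [0, 0, -5]},
    {"translation": [1.0, -2.7, 0], "angular": [0, 0, -5]},
    {"translation": [1.0, -2.7, 0], "angular": [0, 0, -5]},
    {"translation": [1.0, -2.7, 0], "angular": [0, 0, -5]},
    {"translation": [1.0, -2.7, 0], "angular": [0, 0, 0]},
    {"translation": [1.0, -2.7, 0], "angular": [0, 0, 0]},
    {"translation": [0, 0, 0], "angular": [0, 0, 0]},
  ],
)

```text
time: 23.38
tool_pos: [598.3, -316.7, 203.9]
orientation: [0.001, 0.063, 0.998, -0.001]
contact_force: [-0.3, -0.2, -2.6]
grip_width: 0.741
finger_force: 67.5
```

Run:
```python
from h import *
np.set_printoptions(precision=2,suppress=True)
s=robot.sense(); p=s["tool_pos"]; T=rot(s["orientation"]); print(p,s["joints"],T[:,1],T[:,2])
w=robot.get_image("wrist"); a=robot.get_image("scene"); save(w,"w9"); save(a,"s9")
for n,im in (("w",w),("a",a)):
    for t in ("scrap_bin","old_bush"):
        for r in robot.outline_of(t,im)[:2]:
            m=r["pixels"].astype(np.uint8); cs=max(cv2.findContours(m,0,2)[0],key=cv2.contourArea)
            ap=cv2.approxPolyDP(cv2.convexHull(cs),6,True)[:,0]
            print(n,t,round(r["p"],2),ap.tolist()); 
            if t=="scrap_bin": print(np.array([onz(im,q,75)[:2] for q in ap]).round(0).tolist())
print(proj(w,[[609,-339,75]]),proj(a,[[609,-339,75]]))
```

```text
[ 598.29 -316.66  203.87] [-0.65  0.33  1.51 -0.    1.3  -2.1 ] [ 0.12  0.99 -0.  ] [ 0. -0. -1.]
w scrap_bin 0.79 [[172, 136], [232, 130], [380, 138], [410, 147], [394, 292], [181, 317]]
[[531.0, -399.0], [532.0, -362.0], [548.0, -272.0], [556.0, -254.0], [653.0, -270.0], [653.0, -420.0]]
w scrap_bin 0.65 [[416, 300], [425, 365], [411, 400], [219, 401], [211, 393], [206, 354], [219, 295]]
[[660.0, -256.0], [713.0, -252.0], [742.0, -264.0], [725.0, -407.0], [718.0, -411.0], [685.0, -409.0], [640.0, -391.0]]
w old_bush 0.65 [[416, 302], [424, 370], [413, 400], [219, 400], [211, 393], [209, 324], [221, 295], [408, 294]]
w old_bush 0.47 [[266, 0], [211, 12], [193, 0]]
a scrap_bin 0.68 [[180, 190], [218, 215], [222, 238], [172, 269], [136, 242], [128, 219]]
[[534.0, -392.0], [558.0, -253.0], [613.0, -195.0], [741.0, -221.0], [722.0, -345.0], [677.0, -417.0]]
a old_bush 0.56 [[164, 150], [176, 154], [180, 173], [159, 161]]
[[286.44 243.81]] [[174.54 214.41]]
```

>>> jog_arm(
  commands=[
    {"translation": [0.9, -1.0, 0], "angular": [0, 0, -3]},
    {"translation": [0.9, -1.0, 0], "angular": [0, 0, 0]},
    {"translation": [0, 0, 0], "angular": [0, 0, 0]},
    {"translation": [0, 0, -3], "angular": [0, 0, 0]},
    {"translation": [0, 0, -3], "angular": [0, 0, 0]},
    {"translation": [0, 0, -3], "angular": [0, 0, 0]},
    {"translation": [0, 0, -3], "angular": [0, 0, 0]},
    {"translation": [0, 0, -2.5], "angular": [0, 0, 0]},
    {"translation": [0, 0, -1.9], "angular": [0, 0, 0]},
    {"translation": [0, 0, 0], "angular": [0, 0, 0]},
  ],
)

```text
time: 24.52
tool_pos: [612.6, -328.5, 33.9]
orientation: [-0.004, 0.086, 0.996, 0.003]
contact_force: [-1.7, 1.2, -3.4]
grip_width: 0.739
finger_force: 67.4
```

>>> jog_arm(
  commands=[
    {"translation": [0, 0, 0], "angular": [0, 0, 0]},
    {"translation": [0, 0, 0], "angular": [0, 0, 0]},
  ],
)

```text
time: 24.68
tool_pos: [617.0, -332.2, 41.5]
orientation: [0.001, 0.086, 0.996, -0.001]
contact_force: [-0.1, -0.8, -3.7]
grip_width: 0.736
finger_force: 67.4
```

>>> jog_arm(
  commands=[
    {"translation": [0, -0.4, -0.3], "angular": [0, 0, 0]},
    {"translation": [0, 0, 0], "angular": [0, 0, 0]},
  ],
)

```text
time: 24.85
tool_pos: [617.0, -337.3, 38.5]
orientation: [0.002, 0.087, 0.996, -0.001]
contact_force: [-0.1, -0.3, -2.5]
grip_width: 0.743
finger_force: 67.5
```

>>> jog_arm(
  commands=[
    {"translation": [0, 0, 0], "angular": [0, 0, 0]},
    {"translation": [0, 0, 0], "angular": [0, 0, 0]},
    {"translation": [0, 0, 0], "angular": [0, 0, 0]},
    {"translation": [0, 0, 0], "angular": [0, 0, 0]},
    {"translation": [0, 0, 0], "angular": [0, 0, 0]},
    {"translation": [0, 0, 0], "angular": [0, 0, 0]},
  ],
  claw=7.4,
)

```text
time: 25.35
tool_pos: [616.2, -336.1, 36.7]
orientation: [0.0, 0.087, 0.996, -0.0]
contact_force: [0.4, -0.8, 0.2]
grip_width: 0.865
finger_force: 0.0
```

>>> jog_arm(
  commands=[
    {"translation": [0, 0, 2.5], "angular": [0, 0, 0]},
    {"translation": [0, 0, 2.5], "angular": [0, 0, 0]},
    {"translation": [0, 0, 3], "angular": [0, 0, 0]},
    {"translation": [0, 0, 3], "angular": [0, 0, 0]},
    {"translation": [0, 0, 3], "angular": [0, 0, 0]},
    {"translation": [0, 0, 3], "angular": [0, 0, 0]},
    {"translation": [0, 0, 3], "angular": [0, 0, 0]},
    {"translation": [0, 0, 0], "angular": [0, 0, 0]},
    {"translation": [0, 0, 0], "angular": [0, 0, 0]},
  ],
)

```text
time: 26.1
tool_pos: [617.2, -336.8, 239.7]
orientation: [0.003, 0.087, 0.996, -0.002]
contact_force: [0.4, 0.4, 0.0]
grip_width: 0.864
finger_force: 0.0
```

Run:
```python
from h import *
s=robot.sense(); print(s["tool_pos"],s["time"])
for n in ("wrist","scene"):
    im=robot.get_image(n); h=cv2.cvtColor(im["img"],cv2.COLOR_RGB2HSV)
    m=((h[...,0]>10)&(h[...,0]<30)&(h[...,1]>110)).astype(np.uint8)
    N,l,st,c=cv2.connectedComponentsWithStats(m)
    print(n,[(st[i].tolist(),onz(im,c[i],20).round()) for i in range(1,N) if st[i,4]>80])
    for t in ("old_bush","drift","new_bush"):
        for r in robot.outline_of(t,im)[:2]: print(n,t,round(r["p"],2),np.round(r["box"]))
    print("bin floor",proj(im,[616,-337,20]))
```

```text
[ 617.1598483  -336.80056165  239.74755794] 26.1
wrist [([278, 179, 77, 38, 2861], array([ 618., -338.,   20.])), ([617, 385, 23, 24, 321], array([867., -63.,  20.]))]
wrist old_bush 0.8 [276. 178. 357. 216.]
bin floor [[317.18647492 194.99913793]]
scene [([208, 158, 57, 52, 1930], array([ 385., -343.,   20.])), ([311, 195, 14, 29, 374], array([ 361., -107.,   20.])), ([164, 223, 23, 18, 250], array([ 613., -351.,   20.])), ([125, 325, 97, 67, 237], array([880., -96.,  20.]))]
scene old_bush 0.73 [164. 225. 184. 239.]
scene drift 0.64 [224. 132. 243. 174.]
scene new_bush 0.68 [309. 194. 324. 223.]
bin floor [[177.23587857 234.20772454]]
```

The bush is in the bin, the drift is in its stand, and the new bush hasn't moved. The robot is clear of everything.

```bash
python3 -c "
from workcell import robot
print(robot.close_job())"
```

```text
the job is handed in; nothing more can be done
None
```

The job is handed in: I drove the worn bush out into the tray, stood the drift back in its stand and dropped the bush in the scrap bin, finishing at about 26 s of the 67 s allowed; hand-in returned no verdict.

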